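# Shoot and lock the slide bolt on the bead mill's lid

### The job

The lid of the white bead mill is shut, but the slide bolt on it is still drawn back and would shake loose in a run. With a fingertip, push the bolt by its red knob along the slot until the bolt is fully home in its keeper, then push the knob over into the short cross leg of the slot, right down to the end, and take the hand away. Push it gently, without gripping or forcing it, do not lift the lid, and leave the rack, bottle and tip box beside the mill where they stand.

Things in the scene. Friction and masses are not known exactly. Their poses are not given: they have to be found in the camera images.
- mill: The bead mill: fixed white bench-top machine, 300 (its x) x 340 (its y) x 150 mm high, navy panel on its front. Origin: centre of its underside, on the bench. -x is its front (towards the robot), z up. A flat grey lid with a clear window (265 x 240 x 12 mm, top 162 mm above the bench) lies on it, hinged at its rear (+x) edge; a barrel bolt is screwed on near its front edge.
- knob_center (a point): Centre of the bolt's red ball knob, 22 mm in diameter, 45 mm from the barrel's axis, on an 8 mm round steel stem that comes out through the slot. At the start it stands straight up, 224 mm above the bench.
- bolt_home (a point): Corner of the L slot, fixed: point on the barrel's axis (179 mm above the bench) at the stem's foot when the bolt is home. Axis along the mill's y; barrel 26 mm in diameter, from 23 mm to -y to 72 mm to +y of here. The long leg of the slot (11 mm wide) runs on top to +y; the cross leg goes round the +x side. Knob at the end of the cross leg: 43 mm to the mill's +x of here, 12 mm above.
- keeper (a point): Centre of the keeper's eye, a steel ring 27 mm in diameter, fixed on the mill's housing in line with the bolt, 55 mm to the mill's -y of bolt_home.
- bolt (a joint): Slide of the bolt in m: 0 fully drawn back, 0.050 fully home in the keeper (hard stop); grows as the knob goes along the mill's -y. Starts between 0 and 0.012. It takes about 3 N and stays where it is left.
- bolt_handle (a joint): Turn of the handle about the barrel's axis in rad: 0 straight up, 1.3 at the end of the cross leg (hard stop); grows as the knob goes over to the mill's +x and down. The slot's wall blocks it beyond about 0.15 unless the bolt is within 2 mm of home, and keeps the bolt from sliding back while turned. It takes about 1 N at the knob and stays where it is left.
- lid (a joint): Opening of the mill's lid in rad: 0 shut, grows as the front edge rises; only its own weight (0.9 kg) keeps it down until the bolt is home.
- tube_rack: Bystander: loose blue tube rack with capped tubes, 75 x 200 x 82 mm high, in front of or beside the mill; origin at the centre of its underside.
- reagent: Bystander: loose amber bottle with blue cap, 70 mm in diameter, 135 mm high, beside the mill; origin at the centre of its underside.
- tip_box: Bystander: loose white tip box with blue cover, 87 x 122 x 75 mm high, beside the mill; origin at the centre of its underside.

How it is judged:
By the outcome, as a careful person would: the job done as asked, in the order asked, and still so for the second after the job is handed in, with the robot touching nothing.
It also fails if it takes over 42 s, if anything falls off the work surface, if the arm or the gripper's body presses on something with over 40 N, if the wrist force passes 120 N, or if a joint passes its speed limit or range.

### The arm

A 6-joint arm with a two-finger parallel gripper is mounted at the origin on the work surface. World frame = base frame: x ahead of the robot, y to its left, z up, the work surface at z = 0. Lengths are in m, angles in rad, forces in N, time in s.
With the tool pointing down it reaches from about 0.35 to 0.8 m from the base axis. Payload 7.3 kg.
Tool frame: the origin (TCP) lies between the finger pads; the fingertips stand 25 mm ahead of it and the grasp point (between the pads) lies 6 mm ahead of it (r.tip_extent is the distance from the TCP to the fingertips, in m); z points along the fingers, y is the line along which they close (so a half turn about z gives the same grasp; the last joint's range is limited). The gripper opens to 85 mm and grips with 20 to 120 N. Pads are 22 mm wide; open, the fingers measure 114 mm over their backs; the gripper's body (76 mm by 85 mm) begins 54 mm behind the grasp point. The pads swing forward as they close: fully open they stand 13 mm farther back than shut.
Start: joints at [-1.36, 0.342, 1.524, -0, 1.275, -0.146], TCP at [0.183, -0.492, 0.256] pointing down, gripper open.
Joint ranges: [-2.53, 2.53], [-0.77, 2.02], [0.04, 2.7], [-1, 4.14], [0.28, 2.66], [-3.11, 3.11]. Speed limits (rad/s): [2.57, 2.57, 3.14, 3.14, 3.14, 3.14].

### API

Orientations are given as a unit quaternion [x, y, z, w].
In Python, from workcell import r, command_gripper, optics gives the robot as it stands. The module is installed in compiled form; this text tells all that it offers. Calls block until the motion is done:
- r.reach(position, orientation): joint-space move of the TCP to a pose.
- r.move_straight(position, orientation=None, speed=0.15, max_force=None): straight line of the TCP; orientation=None keeps the orientation; speed is the mean speed in m/s. With max_force (N) it stops when the force on the tool has changed by that much, and returns True; else False.
- r.movej(angles): joint-space move.
- command_gripper(opening, force=None): finger opening in m; force is the grip in N (None keeps the last); returns when the fingers have stopped.
- r.hold(seconds).
- r.solve_ik(position, orientation): joint angles nearest the present ones, or None.
- r.read_state(): the state.
- optics.get_image(name): name is "scene" or "top"; returns (picture, depth): 420x560x3 uint8, red, green, blue; 420x560 float32, m along the optical axis (not along the pixel's ray), 0 where there is no reading.
- optics.camera_model(name): a dict with "K" (3x3 intrinsics, pixels), "R" (3x3) and "t" (3): a world point X has camera coordinates R X + t. Camera axes: x right, y down, z forward; pixel columns grow to the right and rows downward; lengths in m; the calibration is good to about 2 mm. A picture is of the moment at which its call begins. camera_model takes no time and is no camera call.
A pose or a line that the arm cannot do raises r.PlanningError and nothing moves.
- r.finish_job(): hands the job in; it is judged then, once.
The state is a dict: "time_s": time; "joint_positions": joint angles; "dq": joint speeds; "tau": joint torques, N m; "eef_pos": TCP position; "eef_rot": TCP orientation; "contact_force": force on the tool from outside, world axes, zero at the start; "torque": the same for the moment, N m; "grip_width": finger opening in m; "grip_force": force on a finger pad.
Only numpy, scipy, OpenCV 4.12 (cv2) and the standard library are available. Lean on these libraries where they do the work, as an engineer would, in place of code of your own. Each camera call takes 0.05 s, during which the arm holds its last target. There are 200 camera calls.

## Working session

There is one attempt and no reset: what is moved stays moved. The work goes in short steps, each a Python script; the robot and the scene stay as the last script left them, time stands still between calls to the robot, and variables do not carry over. Pictures are saved under pics/ and viewed, at most 10 in all, crops included, and the job is handed in when it is done.

```bash
mkdir -p pics; cat > h.py <<'E'
import numpy as np, cv2
from workcell import r, command_gripper, optics
def snap(n,f):
    im,d=optics.get_image(n); cv2.imwrite(f'pics/{f}.png',im[:,:,::-1]); np.save(f'pics/{f}.npy',d); return im,d
def pts(n,d):
    c=optics.camera_model(n);K,R,t=[np.array(c[k]) for k in('K','R','t')]
    v,u=np.mgrid[:d.shape[0],:d.shape[1]]
    P=np.stack([(u-K[0,2])/K[0,0]*d,(v-K[1,2])/K[1,1]*d,d],-1)
    return (P-t)@R
E
python3 - <<'E'
from h import *
for n in('scene','top'):
    im,d=snap(n,n+'0'); P=pts(n,d)
    h=cv2.cvtColor(im,cv2.COLOR_RGB2HSV)
    m=((h[...,0]<6)|(h[...,0]>174))&(h[...,1]>150)&(h[...,2]>80)&(d>0)
    k,l,s,c=cv2.connectedComponentsWithStats(m.astype(np.uint8))
    for i in range(1,k):
        if s[i,4]>15: print(n,s[i],c[i],np.median(P[l==i],0),P[l==i].max(0))
    print(optics.camera_model(n))
E
```

```text
scene [237 215  10  10  75] [241.29333333 219.26666667] [ 0.55862105 -0.02761399  0.23165816] [ 0.56590731 -0.01724482  0.23787249]
{'K': array([[484.75772557,   0.        , 282.91880548],
       [  0.        , 484.75772557, 209.8326117 ],
       [  0.        ,   0.        ,   1.        ]]), 'R': array([[ 0.89469662,  0.44655538, -0.01030736],
       [ 0.38069862, -0.77441309, -0.50532457],
       [-0.23363756,  0.44818819, -0.8628678 ]]), 't': array([-0.56520349, -0.09881058,  1.27412539])}
top [313 226   6   6  18] [316.11111111 228.22222222] [ 0.55588073 -0.02436036  0.23392033] [ 0.56079859 -0.01701088  0.23592463]
{'K': array([[488.6775665 ,   0.        , 277.76506165],
       [  0.        , 488.6775665 , 211.56783563],
       [  0.        ,   0.        ,   1.        ]]), 'R': array([[-0.02124056, -0.99963768,  0.01653314],
       [-0.9960387 ,  0.01973008, -0.0867043 ],
       [ 0.08634669, -0.0183093 , -0.99609689]]), 't': array([0.07426779, 0.61325723, 1.33806534])}
```

View pics/scene0.png

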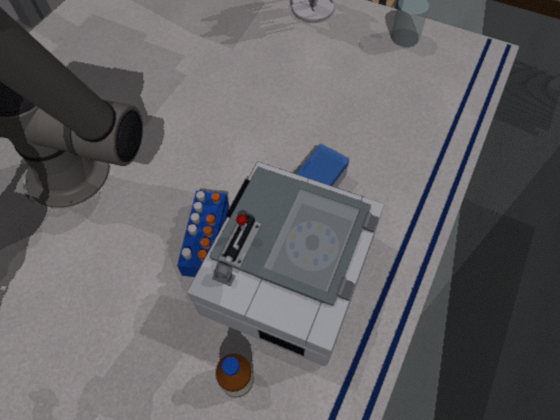

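View pics/top0.png

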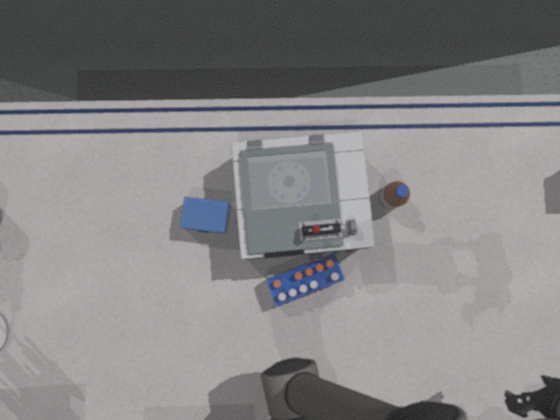

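Scene: the mill sits centre with the rack directly in front. The red knob is at (241,219) in scene and (316,228) in top, with the keeper at scene (223,270) and top (351,228). Next I get the mill's yaw from its outline.

```bash
python3 - <<'E'
from h import *
for n in('top','scene'):
    d=np.load(f'pics/{n}0.npy');P=pts(n,d)
    m=(P[...,2]>.138)&(P[...,2]<.172)&(d>0)&(P[...,0]>.4)&(P[...,0]<1.1)&(abs(P[...,1])<.4)
    k,l,s,c=cv2.connectedComponentsWithStats(m.astype(np.uint8)); i=1+s[1:,4].argmax()
    q=P[l==i][:,:2].astype(np.float32); print(n,s[i],cv2.minAreaRect(q), q.min(0),q.max(0))
    m=(P[...,2]>.215)&(P[...,2]<.25)&(abs(P[...,0]-.557)<.04)&(abs(P[...,1]+.025)<.04)
    print('knob',P[m].mean(0),m.sum())
    m=(P[...,2]>.18)&(P[...,2]<.21)&(abs(P[...,0]-.557)<.08)&(abs(P[...,1]+.025)<.15)
    q=P[m]; v,l2,_,_=cv2.fitLine(q[:,:2].astype(np.float32),cv2.DIST_HUBER,0,.01,.01).ravel().reshape(4)if 0 else cv2.fitLine(q[:,:2].astype(np.float32),cv2.DIST_HUBER,0,.01,.01).ravel()
    print('barrel',v,l2,_,q.min(0),q.max(0))
im=cv2.imread('pics/scene0.png')[170:300,180:350]; a=cv2.resize(im,None,fx=4.5,fy=4.5,interpolation=cv2.INTER_CUBIC); cv2.imwrite('pics/c1.png',a)
E
```

```text
top [  231   131   143   128 14992] ((0.6476264595985413, 0.0015373528003692627), (0.3024543523788452, 0.3407008945941925), 4.082286357879639) [ 0.48824614 -0.17750315] [0.8090407  0.18051618]
knob [ 0.55436869 -0.02241277  0.23129961] 66
barrel 0.08394289 -0.9964706 -0.08466437 [ 0.54154894 -0.12754244  0.18003185] [0.57682963 0.00809261 0.19684856]
scene [  187   162   197   190 21450] ((0.6471742391586304, 0.0009710043668746948), (0.3021376430988312, 0.34253743290901184), 4.018956184387207) [ 0.48717478 -0.17919506] [0.8093355  0.17961726]
knob [ 0.55714297 -0.02684066  0.2300138 ] 99
barrel 0.03609012 -0.9993485 -0.0796291 [ 0.54177146 -0.1283662   0.18003881] [0.5757788  0.00719765 0.20825086]
```

View pics/c1.png

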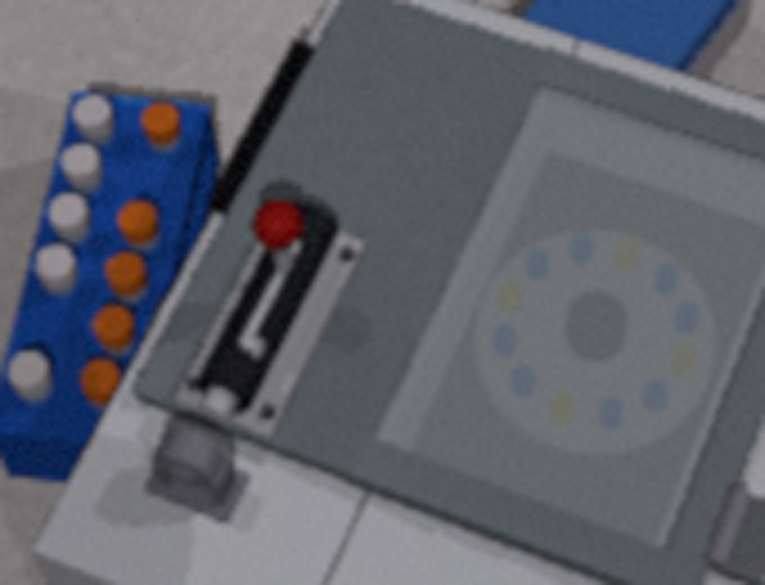

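The mill's yaw is about 4° (0.0706 rad), and the knob is at about (0.557, -0.026, 0.224). I'll close the gripper, go to the knob's +y side and take a look.

```bash
cat >> h.py <<'E'
from scipy.spatial.transform import Rotation as Ro
yaw=.0706; M=Ro.from_euler('z',yaw); Q=(M*Ro.from_euler('x',np.pi)).as_quat()
K0=np.array([.557,-.026,.224])
def W(dx,dy,z): # mill-frame offset from K0, absolute TCP z
    p=K0+M.apply([dx,dy,0]); p[2]=z; return p
def st(tag=''):
    s=r.read_state(); p=np.array(s['eef_pos']); d=M.inv().apply(p-K0)
    print(tag,round(s['time_s'],2),'mill off',d.round(4),'F mill',M.inv().apply(s['contact_force']).round(2)); return s
E
python3 - <<'E'
from h import *
command_gripper(0.0,20)
print(r.tip_extent, r.solve_ik(W(0,.048,.33),Q)); st()
r.reach(W(0,.048,.33),Q); st()
r.move_straight(W(0,.048,.24),speed=.12,max_force=6); st()
snap('scene','s1')
im=cv2.imread('pics/s1.png')[150:300,160:340]; cv2.imwrite('pics/c2.png',cv2.resize(im,None,fx=4,fy=4,interpolation=cv2.INTER_CUBIC))
E
```

```text
0.025 [-9.88330919e-02  3.52308442e-01  1.30602471e+00 -4.44089210e-16
  1.48325950e+00  1.40136323e+00]
 0.87 mill off [-0.4055 -0.4384  0.0323] F mill [ 0.29 -0.33  0.23]
 3.14 mill off [-1.000e-04  4.720e-02  1.059e-01] F mill [-0.24 -0.16 -0.59]
 4.04 mill off [0.0004 0.0478 0.0168] F mill [ 1.02 -0.33  0.14]
```

View pics/c2.png

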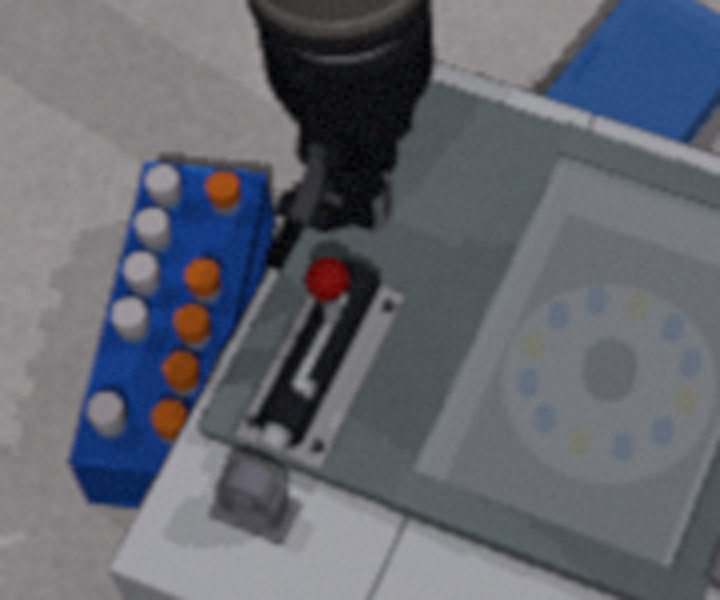

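The fingertip stands just behind the knob, which is at crop (327,278), and is in line with the slot. Now I push along -y.

```bash
python3 - <<'E'
from h import *
print(r.move_straight(W(0,-.035,.238),speed=.035,max_force=8)); st('stop')
r.hold(.2); st('held')
snap('scene','s2')
im=cv2.imread('pics/s2.png')[150:300,160:340]; cv2.imwrite('pics/c3.png',cv2.resize(im,None,fx=4,fy=4,interpolation=cv2.INTER_CUBIC))
E
```

```text
True
stop 5.75 mill off [ 0.0001 -0.0156  0.0146] F mill [-0.11  5.25  3.87]
held 5.95 mill off [ 0.0001 -0.0155  0.0146] F mill [0.88 3.83 4.29]
```

View pics/c3.png

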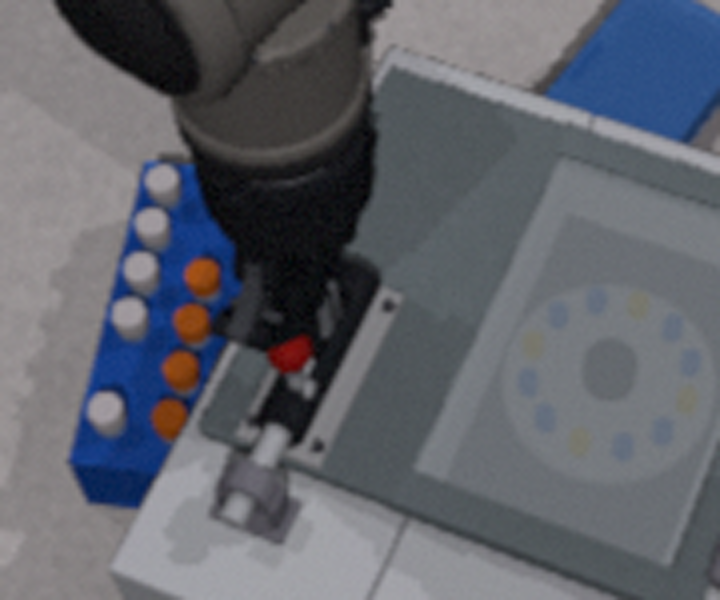

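The bolt is now through the keeper. To confirm the hard stop, I'll back off, go a little lower and push again.

```bash
python3 - <<'E'
from h import *
r.move_straight(W(0,-.010,.238),speed=.05)
r.move_straight(W(0,-.010,.233),speed=.05,max_force=6); r.hold(.1); st('low')
print(r.move_straight(W(0,-.035,.233),speed=.025,max_force=11)); st('stop')
r.hold(.2); st('held')
im,d=snap('scene','s3'); P=pts('scene',d)
h=cv2.cvtColor(im,cv2.COLOR_RGB2HSV)
m=((h[...,0]<6)|(h[...,0]>174))&(h[...,1]>150)&(h[...,2]>80)&(d>0)
q=P[m&(P[...,2]>.2)]; print(len(q),M.inv().apply(q.mean(0)-K0), M.inv().apply(q-K0).min(0))
E
```

```text
low 6.61 mill off [-0.     -0.0102  0.0088] F mill [-0.39 -0.17  0.55]
True
stop 7.1 mill off [ 0.     -0.0152  0.009 ] F mill [0.17 4.76 3.26]
held 7.3 mill off [ 0.     -0.0152  0.0089] F mill [0.72 5.21 5.27]
44 [ 0.00353098 -0.04478668  0.0045122 ] [-0.00415364 -0.05071941 -0.00281035]
```

It stopped at the same point twice under about 11 N, so the bolt is home. Now I go to the -x side and push the knob over.

```bash
python3 - <<'E'
from h import *
r.move_straight(W(0,-.003,.233),speed=.06)
r.move_straight(W(-.02,-.003,.285),speed=.15)
r.move_straight(W(-.044,-.041,.285),speed=.15)
print(r.move_straight(W(-.044,-.041,.232),speed=.12,max_force=6)); r.hold(.1); st('down')
print(r.move_straight(W(.008,-.041,.232),speed=.035,max_force=7)); st('pushed')
im,d=snap('scene','s4')
im=cv2.imread('pics/s4.png')[150:300,160:340]; cv2.imwrite('pics/c4.png',cv2.resize(im,None,fx=4,fy=4,interpolation=cv2.INTER_CUBIC))
E
```

```text
False
down 9.38 mill off [-0.0433 -0.041   0.009 ] F mill [-0.39  1.03 -0.01]
False
pushed 11.02 mill off [ 0.0079 -0.041   0.0081] F mill [-1.03  0.17 -1.24]
```

View pics/c4.png

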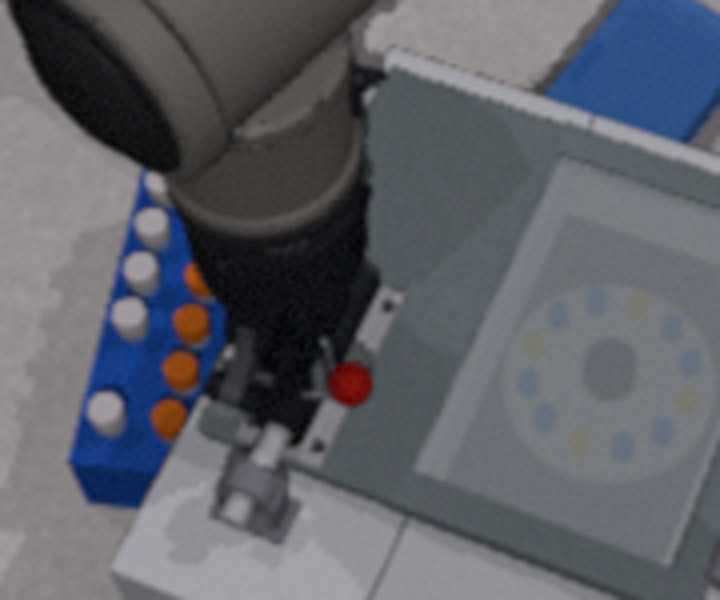

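The knob, at crop (350,384), has swung over to +x in the cross leg. Next I press it down from above to the end.

```bash
python3 - <<'E'
from h import *
r.move_straight(W(-.002,-.041,.232),speed=.06)
r.move_straight(W(-.002,-.041,.275),speed=.15)
r.move_straight(W(.042,-.041,.275),speed=.15); r.hold(.1); st('over')
print(r.move_straight(W(.042,-.041,.216),speed=.035,max_force=9)); st('pressed'); r.hold(.2); st('held')
r.move_straight(W(.042,-.041,.29),speed=.15)
r.move_straight(W(-.10,.05,.36),speed=.3); st('away')
im,d=snap('scene','s5'); P=pts('scene',d)
h=cv2.cvtColor(im,cv2.COLOR_RGB2HSV)
m=((h[...,0]<6)|(h[...,0]>174))&(h[...,1]>150)&(h[...,2]>80)&(d>0)
m[:200]=0;q=P[m&(P[...,2]>.17)]; print(len(q),M.inv().apply(q-K0).mean(0), q[:,2].max())
im=cv2.imread('pics/s5.png')[150:300,160:340]; cv2.imwrite('pics/c5.png',cv2.resize(im,None,fx=4,fy=4,interpolation=cv2.INTER_CUBIC))
E
```

```text
over 12.36 mill off [ 0.041  -0.0409  0.0503] F mill [-0.26 -0.47 -0.07]
True
pressed 13.32 mill off [ 0.0439 -0.041   0.0199] F mill [ 2.82 -0.78  1.94]
held 13.53 mill off [ 0.0435 -0.041   0.0201] F mill [ 4.18 -0.32  3.96]
away 14.74 mill off [-0.0996  0.0496  0.135 ] F mill [ 0.98 -0.48 -0.97]
77 [ 0.03395616 -0.04275845 -0.00723841] 0.22235926649094265
```

View pics/c5.png

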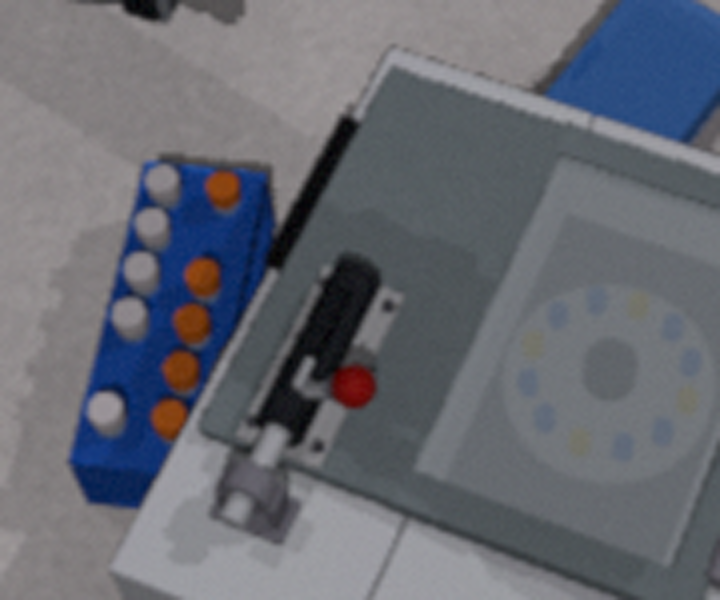

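The knob is only about 0.8 rad over. The tip sat on its far (+x) shoulder and wedged, so I repeat the press from further back, moving diagonally down along the arc.

```bash
python3 - <<'E'
from h import *
r.move_straight(W(.021,-.041,.29),speed=.3)
r.move_straight(W(.021,-.041,.256),speed=.12,max_force=6); r.hold(.1); st('over')
print(r.move_straight(W(.039,-.041,.221),speed=.03,max_force=9)); st('pressed'); r.hold(.2); st('held')
r.move_straight(W(.03,-.041,.29),speed=.15)
r.move_straight(W(-.10,.05,.36),speed=.3); st('away')
im,d=snap('scene','s6'); P=pts('scene',d)
h=cv2.cvtColor(im,cv2.COLOR_RGB2HSV)
m=((h[...,0]<6)|(h[...,0]>174))&(h[...,1]>150)&(h[...,2]>80)&(d>0)
m[:200]=0;q=P[m&(P[...,2]>.17)]; print(len(q),M.inv().apply(q-K0).mean(0), q[:,2].max())
im=cv2.imread('pics/s6.png')[150:300,160:340]; cv2.imwrite('pics/c6.png',cv2.resize(im,None,fx=4,fy=4,interpolation=cv2.INTER_CUBIC))
E
```

```text
over 16.03 mill off [ 0.0213 -0.0408  0.0337] F mill [0.29 0.28 0.02]
True
pressed 17.07 mill off [ 0.0361 -0.041   0.0022] F mill [-2.44 -0.02  7.48]
held 17.27 mill off [ 0.0361 -0.041   0.0022] F mill [-1.87  1.47  7.29]
away 18.57 mill off [-0.0995  0.0496  0.135 ] F mill [ 0.21  0.25 -0.63]
74 [ 0.04472968 -0.04258812 -0.02651187] 0.20253712282837227
```

View pics/c6.png

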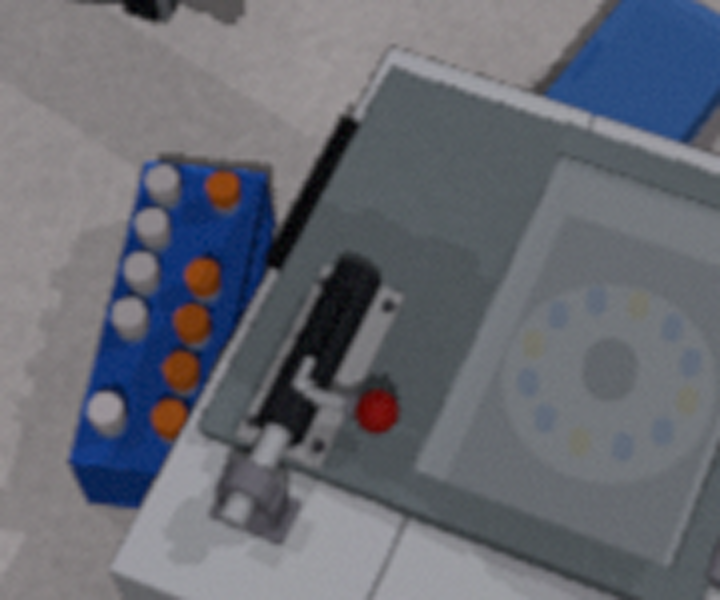

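The knob is now at crop (377,410), centre height about 0.191 m, which matches the end of the cross leg. One confirming press, then I hand in.

```bash
python3 - <<'E'
from h import *
r.move_straight(W(.035,-.041,.27),speed=.3)
r.move_straight(W(.035,-.041,.235),speed=.15,max_force=6); r.hold(.1)
print(r.move_straight(W(.039,-.041,.218),speed=.025,max_force=12)); st('pressed'); r.hold(.2); st('held')
r.move_straight(W(.033,-.041,.29),speed=.15)
r.move_straight(W(-.10,.05,.36),speed=.3); st('away')
im,d=snap('scene','s7'); P=pts('scene',d)
h=cv2.cvtColor(im,cv2.COLOR_RGB2HSV)
m=((h[...,0]<6)|(h[...,0]>174))&(h[...,1]>150)&(h[...,2]>80)&(d>0)
m[:200]=0;q=P[m&(P[...,2]>.17)]; k=M.inv().apply(q-K0).mean(0); print(len(q),k, q[:,2].max())
if k[2]<-.0245: print(r.finish_job())
E
```

```text
True
pressed 20.37 mill off [ 0.0375 -0.0411  0.0021] F mill [-3.06  0.23  9.24]
held 20.57 mill off [ 0.0375 -0.0411  0.0021] F mill [-3.82  0.64  8.43]
away 21.88 mill off [-0.0995  0.0496  0.135 ] F mill [ 0.99 -0.92 -0.4 ]
73 [ 0.04488113 -0.04278019 -0.02604459] 0.20327032093331812
the job is handed in; nothing more can be done
None
```

I pushed the bolt home in its keeper and the knob to the end of the cross leg (a second press moved it no further), backed the hand away, and handed the job in at about 22 s; the judge's result isn't shown.

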